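# Spice jars to the new rack, in reverse order

## Task

Move the four spice jars from the dark old rack to the white new rack, one upright in each bay and in the reverse order, because the white rack will be used from its other side: the jar that stood at one end of the old rack belongs at the opposite end of the new one, and likewise for the two in the middle. Set each jar down gently on the floor of its bay, without dropping it or knocking any over, and leave the teapot and the espresso cups where they are.

Things in the scene. Friction and masses are not known exactly. Their poses are not given: they have to be found in the camera images.
- old_rack: dark wooden rack fixed on the shelf, x -67 to +40 mm, 294 mm long (y): four bays in a row along y, centres at x = 0, y = -108, -36, +36, +108 mm, 66 x 66 mm inside, floor 10 mm above the shelf, 6 mm walls to 22 mm. Origin at shelf height below the middle of the row. Colour tags lie on its ledge (-x side). The racks are within 7 degrees of square to the robot; either may be the nearer.
- new_rack: white wooden rack: the same shape, size, origin and axes as the old rack (bay floor 10 mm above the shelf, bay centres at x = 0, y = -108, -36, +36, +108 mm), but painted white, four empty bays and without tags; fixed to the shelf.
- jar_red_mid (a point): upright round white ceramic spice jar with a red lid, 44 mm in diameter (lid 45 mm), 76 mm tall, about 110 to 230 g; the lid (top 16 mm) is fixed to it. The point lies on its axis, half-way up (38 mm above its underside); z up along the axis. It starts in one of the old rack's bays, beside the tag of its own colour, at least 25 mm clear of its neighbours and within 4 mm of the bay centre.
- jar_yellow_mid (a point): upright round white ceramic spice jar with a yellow lid, 44 mm in diameter (lid 45 mm), 76 mm tall, about 110 to 230 g; the lid (top 16 mm) is fixed to it. The point lies on its axis, half-way up (38 mm above its underside); z up along the axis. It starts in one of the old rack's bays, beside the tag of its own colour, at least 25 mm clear of its neighbours and within 4 mm of the bay centre.
- jar_green_mid (a point): upright round white ceramic spice jar with a green lid, 44 mm in diameter (lid 45 mm), 76 mm tall, about 110 to 230 g; the lid (top 16 mm) is fixed to it. The point lies on its axis, half-way up (38 mm above its underside); z up along the axis. It starts in one of the old rack's bays, beside the tag of its own colour, at least 25 mm clear of its neighbours and within 4 mm of the bay centre.
- jar_blue_mid (a point): upright round white ceramic spice jar with a blue lid, 44 mm in diameter (lid 45 mm), 76 mm tall, about 110 to 230 g; the lid (top 16 mm) is fixed to it. The point lies on its axis, half-way up (38 mm above its underside); z up along the axis. It starts in one of the old rack's bays, beside the tag of its own colour, at least 25 mm clear of its neighbours and within 4 mm of the bay centre.
- tag_red: flat red colour tag, 18 by 44 mm, 4 mm thick, fixed on the ledge of the old rack, 53 mm to the -x side of the centre of the bay in which the red-lidded jar starts; it stays and goes on showing where that jar stood. Origin at the centre of its underside (10 mm above the shelf), axes as the rack.
- tag_yellow: flat yellow colour tag, 18 by 44 mm, 4 mm thick, fixed on the ledge of the old rack, 53 mm to the -x side of the centre of the bay in which the yellow-lidded jar starts; it stays and goes on showing where that jar stood. Origin at the centre of its underside (10 mm above the shelf), axes as the rack.
- tag_green: flat green colour tag, 18 by 44 mm, 4 mm thick, fixed on the ledge of the old rack, 53 mm to the -x side of the centre of the bay in which the green-lidded jar starts; it stays and goes on showing where that jar stood. Origin at the centre of its underside (10 mm above the shelf), axes as the rack.
- tag_blue: flat blue colour tag, 18 by 44 mm, 4 mm thick, fixed on the ledge of the old rack, 53 mm to the -x side of the centre of the bay in which the blue-lidded jar starts; it stays and goes on showing where that jar stood. Origin at the centre of its underside (10 mm above the shelf), axes as the rack.
- teapot: blue ceramic teapot with its lid clipped on, 128 mm tall, body 132 mm across, 210 mm over spout and handle, loose on the shelf off to the robot's left; origin at the centre of its underside. Bystander.
- cup_a: white espresso cup with a handle, 62 mm across, 58 mm tall, loose on the shelf off to the robot's right; origin at the centre of its underside. Bystander.
- cup_b: white espresso cup with a handle, 62 mm across, 58 mm tall, loose on the shelf off to the robot's right; origin at the centre of its underside. Bystander.

How it is judged (in metres and radians):
At the end, for the whole second after the job is handed in: Each jar stands upright (within 0.1 rad), at rest and released on the floor of the new rack (height within 5 mm), within 14 mm of the centre of the bay that mirrors its old one: the jar whose tag is at bay y on the old rack is at bay -y on the new rack (x of jar_red_mid in the frame of new_rack between -0.014 and 0.014 m and z of jar_red_mid in the frame of new_rack between 0.043 and 0.053 m and angle between each of jar_red_mid, jar_yellow_mid, jar_green_mid, jar_blue_mid's own z axis and vertical below 0.1 rad and linear speed of each of jar_red, jar_yellow, jar_green, jar_blue below 0.02 m/s and contact force between each of jar_red, jar_yellow, jar_green, jar_blue and the fingers below 0.1 N and ((y of tag_red in the frame of old_rack between -0.128 and -0.088 m and y of jar_red_mid in the frame of new_rack between 0.094 and 0.122 m) or (y of tag_red in the frame of old_rack between -0.056 and -0.016 m and y of jar_red_mid in the frame of new_rack between 0.022 and 0.05 m) or (y of tag_red in the frame of old_rack between 0.016 and 0.056 m and y of jar_red_mid in the frame of new_rack between -0.05 and -0.022 m) or (y of tag_red in the frame of old_rack between 0.088 and 0.128 m and y of jar_red_mid in the frame of new_rack between -0.122 and -0.094 m)) and x of jar_yellow_mid in the frame of new_rack between -0.014 and 0.014 m and z of jar_yellow_mid in the frame of new_rack between 0.043 and 0.053 m and ((y of tag_yellow in the frame of old_rack between -0.128 and -0.088 m and y of jar_yellow_mid in the frame of new_rack between 0.094 and 0.122 m) or (y of tag_yellow in the frame of old_rack between -0.056 and -0.016 m and y of jar_yellow_mid in the frame of new_rack between 0.022 and 0.05 m) or (y of tag_yellow in the frame of old_rack between 0.016 and 0.056 m and y of jar_yellow_mid in the frame of new_rack between -0.05 and -0.022 m) or (y of tag_yellow in the frame of old_rack between 0.088 and 0.128 m and y of jar_yellow_mid in the frame of new_rack between -0.122 and -0.094 m)) and x of jar_green_mid in the frame of new_rack between -0.014 and 0.014 m and z of jar_green_mid in the frame of new_rack between 0.043 and 0.053 m and ((y of tag_green in the frame of old_rack between -0.128 and -0.088 m and y of jar_green_mid in the frame of new_rack between 0.094 and 0.122 m) or (y of tag_green in the frame of old_rack between -0.056 and -0.016 m and y of jar_green_mid in the frame of new_rack between 0.022 and 0.05 m) or (y of tag_green in the frame of old_rack between 0.016 and 0.056 m and y of jar_green_mid in the frame of new_rack between -0.05 and -0.022 m) or (y of tag_green in the frame of old_rack between 0.088 and 0.128 m and y of jar_green_mid in the frame of new_rack between -0.122 and -0.094 m)) and x of jar_blue_mid in the frame of new_rack between -0.014 and 0.014 m and z of jar_blue_mid in the frame of new_rack between 0.043 and 0.053 m and ((y of tag_blue in the frame of old_rack between -0.128 and -0.088 m and y of jar_blue_mid in the frame of new_rack between 0.094 and 0.122 m) or (y of tag_blue in the frame of old_rack between -0.056 and -0.016 m and y of jar_blue_mid in the frame of new_rack between 0.022 and 0.05 m) or (y of tag_blue in the frame of old_rack between 0.016 and 0.056 m and y of jar_blue_mid in the frame of new_rack between -0.05 and -0.022 m) or (y of tag_blue in the frame of old_rack between 0.088 and 0.128 m and y of jar_blue_mid in the frame of new_rack between -0.122 and -0.094 m))); the robot touches nothing.
It fails at once if a jar is knocked over (angle between any of jar_red_mid, jar_yellow_mid, jar_green_mid, jar_blue_mid's own z axis and vertical above 0.9 rad).
It fails at once if a jar is dropped (falls freely from more than about 4 cm) ((height (world z) of jar_red_mid above 0.045 m and contact force between jar_red and the fingers below 0.05 N and linear speed of jar_red above 0.9 m/s) or (height (world z) of jar_yellow_mid above 0.045 m and contact force between jar_yellow and the fingers below 0.05 N and linear speed of jar_yellow above 0.9 m/s) or (height (world z) of jar_green_mid above 0.045 m and contact force between jar_green and the fingers below 0.05 N and linear speed of jar_green above 0.9 m/s) or (height (world z) of jar_blue_mid above 0.045 m and contact force between jar_blue and the fingers below 0.05 N and linear speed of jar_blue above 0.9 m/s)).
It fails at once if the teapot or an espresso cup is shifted by more than 2 cm (distance of any of teapot, cup_a, cup_b from where it was at the start of the episode above 0.02 m).
It also fails if it takes over 115 s, if anything falls off the work surface, if the arm or the gripper's body presses on something with over 40 N, if the wrist force passes 120 N, or if a joint passes its speed limit or range.

## Robot

A 7-joint arm with a two-finger parallel gripper is mounted at the origin on the work surface. World frame = base frame: x ahead of the robot, y to its left, z up, the work surface at z = 0. Lengths are in m, angles in degrees, forces in N, time in s.
With the tool pointing down it reaches from about 0.425 to 0.875 m from the base axis. Payload 4.7 kg.
Tool frame: the origin (TCP) lies midway between the tips of the shut fingers; the grasp point (between the pads) lies env.grip_point_offset behind it (env.grip_point_offset is the distance from the TCP to the grasp point, in m); z points along the fingers, y is the line along which they close (so a half turn about z gives the same grasp; the last joint's range is limited). The gripper opens to 87 mm and grips with 3 to 60 N. Pads are 19 mm wide; open, the fingers measure 117 mm over their backs; the gripper's body (75 mm by 190 mm) begins 51 mm behind the grasp point.
Start: joints at [0.808, 18.392, -4.016, 83.108, 1.295, 78.541, -3.26], TCP at [0.65, -0, 0.223] pointing down, gripper open.
Joint ranges: [-163.93, 163.93], [-17.29, 119.83], [-79.2, 71.16], [3.27, 140.29], [-89.18, 269.18], [5.43, 117.66], [-154.24, 154.24]. Speed limits (degrees/s): [147.25, 147.25, 180, 180, 180, 180, 180].

## Interface

Orientations are given as [roll, pitch, yaw] about the fixed x, y, z axes, in that order (R = Rz(yaw) Ry(pitch) Rx(roll)).
In Python, from cell import env gives the robot as it stands.
- The arm moves only by the shell command python3 -m creep 'ROWS' [FORCE]. ROWS is a JSON object of lists of equal length, an entry for each row: "translation": the shift along the tool's x, y, z in units of 0.08 m (1.0 is 0.08 m), a list of three; "turn": the turn, a rotation vector about the tool's x, y, z in units of 180 degrees (1.0 is 180 degrees), a list of three; "grip": the opening, from 0 (shut) to 1 (fully open). In form: {"translation": [[x, y, z], ...], "turn": [[ax, ay, az], ...], "grip": [grip, ...]}. A call has 1 to 5 rows; each row shifts and turns the commanded pose from where the row before left it, along the tool's axes as they then stand; what a row does not reach is not made up. A row lasts 1/8 s, in which the tool goes at most 62.5 mm and 10.7 degrees, less where a joint would pass 70% of its speed; a pose out of reach is approached as far as the arm can. A call with a number of a shift or a turn outside -1 to 1 is refused whole. A call with a gripper value outside its range is refused whole. The fingers move at their own pace and stop on an object; FORCE is the grip in N (left out, the last holds). Time passes only in rows, so rows that do not move let the fingers close. It gives the time, the measured TCP pose, the force, the opening and the grip force at its end, in the units of the state.
- env.get_obs(): the state, without advancing time (a new reading comes with each control period).
- env.read_camera(name): name is "scene" or "side" or "wrist"; returns a dict with "frame" (480x640x3 uint8, red, green, blue), "z_map" (480x640 float32, m along the optical axis (not along the pixel's ray), 0 where there is no reading), "K" (3x3 intrinsics, pixels), "D" ([k1, k2, p1, p2, k3] as OpenCV has them; the pictures are not rectified), "rvec" (rotation vector, rad) and "tvec" (3), from world to camera coordinates, as OpenCV has them. Camera axes: x right, y down, z forward; pixel columns grow to the right and rows downward; lengths in m; the calibration is good to about 2 mm. A picture is of the moment at which its call begins.
- env.sign_off(): hands the job in; it is judged then, once.
The state is a dict: "time_s": time; "qpos": joint angles; "joint_velocities": joint speeds; "effort": joint torques, N m; "tool_pos": TCP position; "tool_rot": TCP orientation; "force": force on the tool from outside, world axes, zero at the start; "wrist_torque": the same for the moment, N m; "grip_width": finger opening in m; "grasp_force": force on a finger pad.
Only numpy, scipy, OpenCV 4.12 (cv2) and the standard library are available. Lean on these libraries where they do the work, as an engineer would, in place of code of your own. Each camera call takes 0.05 s, during which the arm holds its last target. There are 200 camera calls.

## Working session

There is one attempt and no reset: what is moved stays moved. The work goes in short steps, Python scripts to look and compute and a shell command to move; the robot and the scene stay as the last step left them, time stands still between calls to the robot, and variables do not carry over. Pictures are saved under pics/ and viewed, at most 14 in all, crops included, and the job is handed in when it is done.

```bash
ls; mkdir -p pics; python3 - <<'E'
from cell import env
import cv2,numpy as np
print(env.get_obs(), env.grip_point_offset)
for n in ["scene","side"]:
    c=env.read_camera(n); cv2.imwrite(f"pics/{n}0.png",c["frame"][:,:,::-1]); np.savez(f"{n}0.npz",**c)
    print(c["K"],c["rvec"],c["tvec"],c["D"])
E
```

```text
pics
{'time_s': 0.0, 'qpos': array([ 0.80841344, 18.43799079, -4.01582643, 83.17492316,  1.29423162,
       78.54121289, -3.26103545]), 'joint_velocities': array([ 0.08307265,  0.02858403,  0.02028539,  0.0086997 , -0.00022755,
       -0.08144623, -0.02376184]), 'effort': array([-2.58547143e-04, -4.91284704e+01, -4.03903294e-01, -3.12526345e+01,
       -6.40594075e-02,  4.37659642e-02,  1.61017233e-04]), 'tool_pos': array([ 6.49442662e-01, -4.94246228e-05,  2.21473486e-01]), 'tool_rot': array([-1.79891076e+02,  4.96085244e-03,  9.00004324e+01]), 'force': array([-0.7507959 , -0.03928618,  0.43020077]), 'wrist_torque': array([ 0.04858539,  0.0176513 , -0.0223489 ]), 'grasp_force': 0.0, 'grip_width': 0.08723864422725734} 0.0187
[[588.05915391   0.         318.63099499]
 [  0.         588.05915391 226.89314336]
 [  0.           0.           1.        ]] [ 2.01438016  1.71685129 -0.5401739 ] [-0.11497709 -0.40151857  1.81907527] [-0.19468006  0.          0.          0.          0.        ]
[[597.49714242   0.         326.35886848]
 [  0.         597.49714242 237.63323268]
 [  0.           0.           1.        ]] [ 0.19219141  2.85114341 -1.19951776] [ 0.52463069 -0.02099417  1.4476988 ] [-0.16959171  0.          0.          0.          0.        ]
```

View pics/scene0.png

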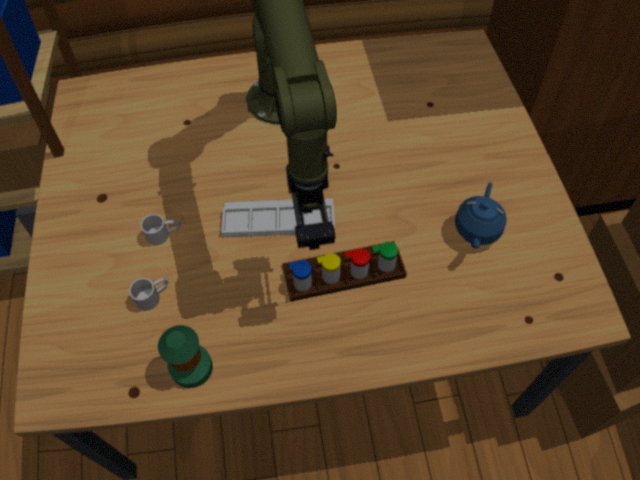

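View pics/side0.png

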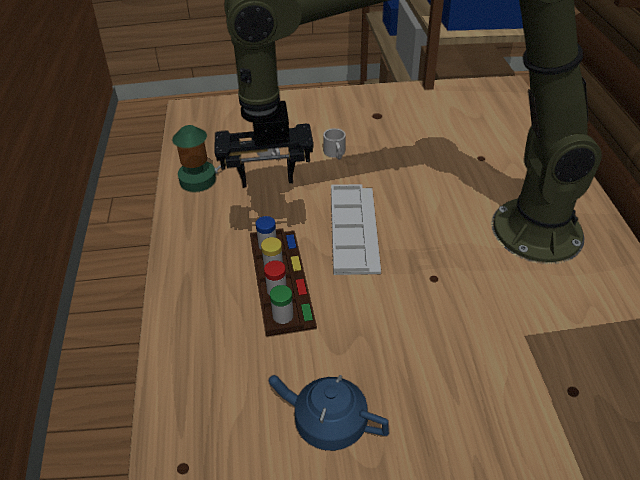

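The white rack is nearer the robot: around (280,218) in the scene view and (355,230) in the side view. The old rack is beyond it, with jars in the order blue, yellow, red, green running toward +y (the teapot side). Both ledges face the robot. Next I'll get metric positions from depth.

```bash
cat > h.py <<'E'
import numpy as np,cv2
def world(c):
    K,D=c["K"],c["D"]; H,W=c["z_map"].shape
    uv=np.stack(np.meshgrid(np.arange(W),np.arange(H)),-1).reshape(-1,1,2).astype(float)
    r=cv2.undistortPoints(uv,K,D).reshape(H,W,2)
    z=c["z_map"][...,None]; P=np.concatenate([r*z,z],-1)
    R=cv2.Rodrigues(c["rvec"])[0]
    return (P-c["tvec"].reshape(3))@R
HUE={"red":(0,8),"yellow":(22,34),"green":(50,75),"blue":(105,125)}
def blobs(c,zlo,zhi,box):
    W=world(c); h=cv2.cvtColor(c["frame"],cv2.COLOR_RGB2HSV)
    m0=(W[...,2]>zlo)&(W[...,2]<zhi)&(W[...,0]>box[0])&(W[...,0]<box[1])&(W[...,1]>box[2])&(W[...,1]<box[3])&(h[...,1]>130)&(h[...,2]>70)
    for n,(a,b) in HUE.items():
        m=m0&(h[...,0]>=a)&(h[...,0]<=b); p=W[m]
        if len(p)>5:
            (x,y),r=cv2.minEnclosingCircle(p[:,:2].astype(np.float32))
            print(n,len(p),"mean",p.mean(0).round(4),"circle",round(x,4),round(y,4),round(r,4))
E
python3 - <<'E'
from cell import env
from h import *
c=env.read_camera("wrist"); cv2.imwrite("pics/wrist0.png",c["frame"][:,:,::-1]); np.savez("wrist0.npz",**c)
for n in ["scene","side","wrist"]:
    c=np.load(n+"0.npz"); print(n); W=world(c)
    print("lids");blobs(c,.078,.1,(.4,1,-.35,.35)); print("tags");blobs(c,.006,.022,(.4,1,-.35,.35))
    h=cv2.cvtColor(c["frame"],cv2.COLOR_RGB2HSV)
    m=(h[...,1]<50)&(h[...,2]>70)&(W[...,2]>.004)&(W[...,2]<.03)&(W[...,0]>.4)&(W[...,0]<.85)&(abs(W[...,1])<.3)
    m=cv2.morphologyEx(m.astype(np.uint8),cv2.MORPH_OPEN,np.ones((3,3)))>0
    p=W[m][:,:2].astype(np.float32)
    if len(p)>20: print("white",len(p),cv2.minAreaRect(p),p.min(0),p.max(0))
E
```

```text
scene
lids
red 240 mean [0.6537 0.115  0.086 ] circle 0.6525 0.1144 0.0234
yellow 261 mean [0.6562 0.0435 0.0862] circle 0.6544 0.0434 0.0237
green 217 mean [0.6465 0.1856 0.0866] circle 0.6459 0.185 0.0223
blue 253 mean [ 0.6648 -0.0276  0.0861] circle 0.6636 -0.0277 0.0238
tags
red 55 mean [0.5989 0.1053 0.0145] circle 0.6067 0.1183 0.0338
yellow 42 mean [0.6044 0.0353 0.0143] circle 0.5911 0.0977 0.0814
green 35 mean [0.5942 0.1715 0.0145] circle 0.594 0.1717 0.0096
blue 22 mean [ 0.6071 -0.0449  0.0152] circle 0.6047 -0.0326 0.0219
white 2559 ((0.45377981662750244, -0.06317712366580963), (0.2921466827392578, 0.10984483361244202), 83.7919921875) [ 0.4002312  -0.21390058] [0.5122047  0.08729251]
side
lids
red 278 mean [0.6538 0.1205 0.0857] circle 0.6532 0.1176 0.0236
yellow 265 mean [0.6567 0.0492 0.0856] circle 0.6556 0.0451 0.0247
green 289 mean [0.6463 0.1892 0.086 ] circle 0.6476 0.1887 0.0234
blue 219 mean [ 0.665  -0.0224  0.0858] circle 0.664 -0.0231 0.0236
tags
red 116 mean [0.6006 0.1132 0.0141] circle 0.6011 0.1121 0.0264
yellow 114 mean [0.605  0.0426 0.0142] circle 0.6
[... 336 characters left out ...]
651 mean [0.6525 0.1153 0.0869] circle 0.6527 0.1153 0.0226
yellow 2126 mean [0.6549 0.0445 0.087 ] circle 0.655 0.0438 0.0225
green 426 mean [0.6445 0.1676 0.0859] circle 0.6446 0.1717 0.0167
blue 1747 mean [ 0.6634 -0.0254  0.0868] circle 0.6634 -0.027 0.0224
tags
red 1282 mean [0.6069 0.1147 0.0139] circle 0.6337 0.1143 0.0506
yellow 869 mean [0.6057 0.0399 0.0145] circle 0.6345 0.038 0.0477
green 40 mean [0.5902 0.1657 0.015 ] circle 0.5947 0.1692 0.0095
blue 590 mean [ 0.6083 -0.0314  0.0152] circle 0.6205 -0.0369 0.0335
white 17220 ((0.5388784408569336, 0.013004899024963379), (0.3420898914337158, 0.2278566211462021), 21.555578231811523) [ 0.40002993 -0.13593198] [0.673428   0.17108367]
```

View pics/wrist0.png

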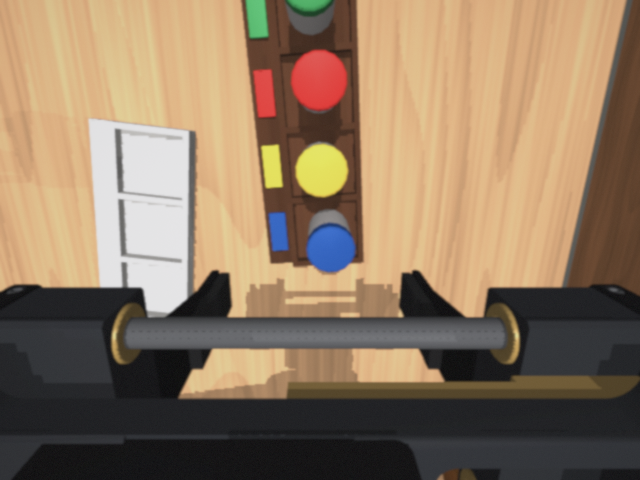

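Wrist view: image up is +y and image right is +x. The white rack's ledge is on the robot side, like the old rack's, so the bays run the same way. I'll refine the white rack's pose next.

```bash
python3 - <<'E'
from h import *
from scipy.spatial.transform import Rotation
for n in ["scene","side","wrist"]:
    c=np.load(n+"0.npz"); W=world(c)
    h=cv2.cvtColor(c["frame"],cv2.COLOR_RGB2HSV)
    m=(W[...,2]>.006)&(W[...,2]<.03)&(W[...,0]>.34)&(W[...,0]<.55)&(W[...,1]>-.28)&(W[...,1]<.16)
    if n=="wrist": m[270:]=0
    m=cv2.morphologyEx(m.astype(np.uint8),cv2.MORPH_OPEN,np.ones((3,3)))
    k,l,s,_=cv2.connectedComponentsWithStats(m); i=1+s[1:,4].argmax()
    q=W[l==i]; p=q[:,:2].astype(np.float32)
    print(n,s[i],cv2.minAreaRect(p),cv2.boxPoints(cv2.minAreaRect(p)).round(4).tolist(), np.percentile(q[:,2],[5,50,95]))
for n,(x,y,w,hh) in {"side":(310,170,90,120),"scene":(205,185,150,70)}.items():
    pass
a=cv2.resize(cv2.imread("pics/side0.png")[165:285,310:400],None,fx=4,fy=4,interpolation=cv2.INTER_CUBIC)
b=cv2.resize(cv2.imread("pics/scene0.png")[190:250,210:350],None,fx=3,fy=3,interpolation=cv2.INTER_CUBIC)
o=np.zeros((480,800,3),np.uint8);o[:480,:360]=a;o[:180,370:790]=b;cv2.imwrite("pics/crop0.png",o)
E
```

```text
scene [ 222  199   74   37 2212] ((0.44633179903030396, -0.11336448788642883), (0.19050908088684082, 0.11342605203390121), 83.66194915771484) [[0.37940001487731934, -0.20180000364780426], [0.49219998717308044, -0.2143000066280365], [0.5131999850273132, -0.02500000037252903], [0.40049999952316284, -0.012400000356137753]] [0.00734565 0.01256967 0.02453752]
side [ 331  184   50   89 3774] ((0.4534136950969696, -0.061624765396118164), (0.3011118471622467, 0.10738684237003326), 83.17391204833984) [[0.3822000026702881, -0.20469999313354492], [0.4887999892234802, -0.2175000011920929], [0.5246000289916992, 0.08150000125169754], [0.4180000126361847, 0.094200000166893]] [0.00749549 0.01150254 0.0237487 ]
wrist [   89   119   106   151 14401] ((0.4599730372428894, -0.0014688372611999512), (0.16890321671962738, 0.10830290615558624), 83.31144714355469) [[0.39640000462532043, -0.07900000363588333], [0.5038999915122986, -0.0917000025510788], [0.5235999822616577, 0.07609999924898148], [0.41600000858306885, 0.08869999647140503]] [0.00998521 0.01162214 0.0236655 ]
```

View pics/crop0.png

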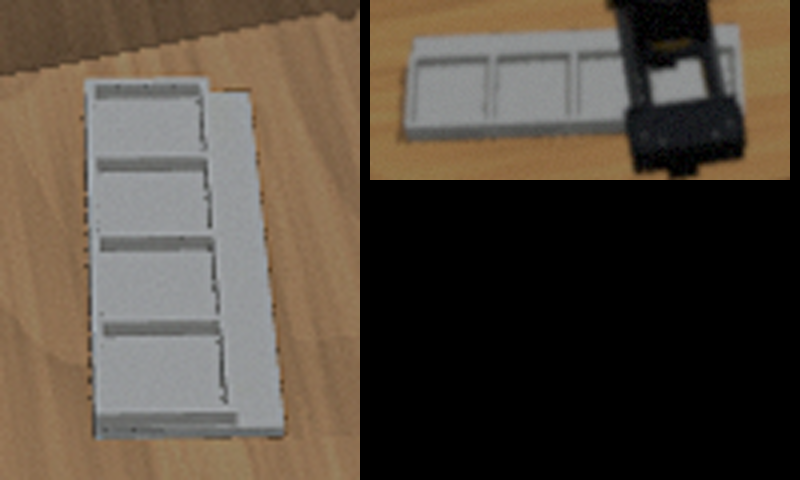

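The crops show all four bays empty and the ledge toward the robot. Combining the cameras puts the white rack's origin at about (0.467, -0.064) with yaw -6.7°. The bays at y = +108, +36, -36 and -108 mm are then at (.4796,.0433), (.4712,-.0282), (.4628,-.0998) and (.4544,-.1713). I'll start with blue at (.6634,-.027).

```bash
python3 -m creep '{"translation":[[-0.17,0.09,0.4],[-0.17,0.09,0.4],[0,0,0.4],[0,0,0.1],[0,0,0]],"turn":[[0,0,0],[0,0,0],[0,0,0],[0,0,0],[0,0,0]],"grip":[1,1,1,1,1]}' 25
python3 - <<'E'
from cell import env
import cv2
c=env.read_camera("wrist"); cv2.imwrite("pics/w1.png",c["frame"][:,:,::-1])
from h import *
blobs(c,.078,.1,(.4,1,-.35,.35)); print(env.get_obs()["tool_pos"],env.get_obs()["time_s"])
E
```

```text
time_s: 0.78
tool_pos: [0.6643, -0.0269, 0.1186]
tool_rot: [-180.0, -0.0, 90.0]
force: [-0.3, -0.2, -0.3]
grip_width: 0.087
grasp_force: 0.0
red 3262 mean [0.6527 0.1038 0.0865] circle 0.6523 0.1126 0.0222
yellow 5257 mean [0.6549 0.0445 0.087 ] circle 0.6547 0.0439 0.0226
blue 3926 mean [ 0.6636 -0.0251  0.0868] circle 0.6637 -0.027 0.0223
[ 0.66501148 -0.02683122  0.11964839] 0.825
```

View pics/w1.png

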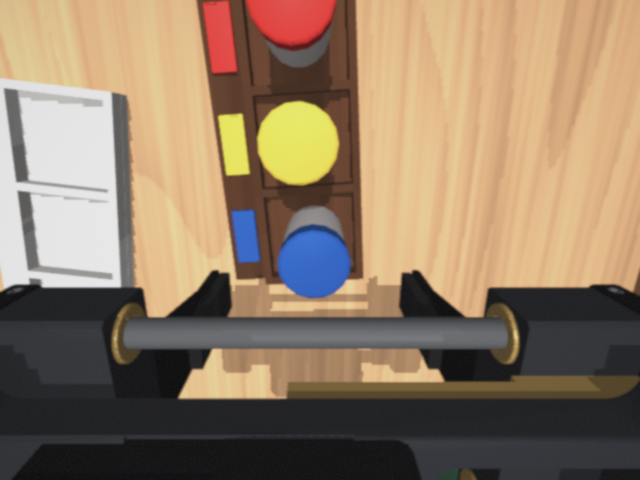

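The blue lid, at (314,262), is centred between the fingers, and depth agrees with the target. Lowering and gripping.

```bash
python3 -m creep '{"translation":[[0,0,0.3],[0,0,0.3],[0,0,0.3],[0,0,0.15],[0,0,0]],"turn":[[0,0,0],[0,0,0],[0,0,0],[0,0,0],[0,0,0]],"grip":[1,1,1,1,1]}' 25
python3 -m creep '{"translation":[[0,0,0],[0,0,0],[0,0,0],[0,0,0],[0,0,0]],"turn":[[0,0,0],[0,0,0],[0,0,0],[0,0,0],[0,0,0]],"grip":[0,0,0,0,0]}' 25
python3 -m creep '{"translation":[[0,0,0],[0,0,0],[0,0,0],[0,0,0],[0,0,-0.1]],"turn":[[0,0,0],[0,0,0],[0,0,0],[0,0,0],[0,0,0]],"grip":[0,0,0,0,0]}' 25
```

```text
time_s: 1.45
tool_pos: [0.6646, -0.0271, 0.0349]
tool_rot: [180.0, 0.0, 90.0]
force: [-0.3, -0.3, 0.9]
grip_width: 0.0871
grasp_force: 0.0
time_s: 2.08
tool_pos: [0.6643, -0.0272, 0.0346]
tool_rot: [-180.0, 0.0, 90.0]
force: [-0.7, 0.2, 1.3]
grip_width: 0.0451
grasp_force: 2.0
time_s: 2.7
tool_pos: [0.6637, -0.0272, 0.0417]
tool_rot: [-179.9, -0.0, 90.0]
force: [-0.1, -0.0, -1.5]
grip_width: 0.0441
grasp_force: 25.0
```

```bash
python3 -m creep '{"translation":[[0,0,-0.3],[0,0,-0.4],[0,0,-0.4],[0,-0.2,-0.1],[0.1,-0.3,0]],"turn":[[0,0,0],[0,0,0],[0,0,0],[0,0,0],[0,0,0]],"grip":[0,0,0,0,0]}' 25
python3 -m creep '{"translation":[[0.2,-0.45,0],[0.2,-0.45,0],[0.2,-0.45,0],[0.13,-0.3,0],[0.05,-0.15,0]],"turn":[[0,0,0],[0,0,0],[0,0,0],[0,0,0],[0,0,0]],"grip":[0,0,0,0,0]}' 25
python3 -m creep '{"translation":[[0,0,0],[0,0,0]],"turn":[[0,0,0],[0,0,0]],"grip":[0,0]}' 25
python3 - <<'E'
from cell import env
import cv2
c=env.read_camera("side"); cv2.imwrite("pics/s1.png",c["frame"][:,:,::-1])
from h import *
blobs(c,.12,.23,(.3,1,-.35,.35))
blobs(env.read_camera("wrist"),.12,.23,(.3,1,-.35,.35))
E
```

```text
time_s: 3.32
tool_pos: [0.6252, -0.0201, 0.1401]
tool_rot: [179.8, 0.0, 89.9]
force: [-0.4, -0.5, -2.2]
grip_width: 0.0438
grasp_force: 25.0
time_s: 3.95
tool_pos: [0.4796, 0.0438, 0.139]
tool_rot: [179.9, 0.0, 90.1]
force: [0.3, 0.7, -0.7]
grip_width: 0.0443
grasp_force: 25.0
time_s: 4.2
tool_pos: [0.4815, 0.0426, 0.1388]
tool_rot: [179.9, 0.0, 89.9]
force: [0.5, 0.2, -1.9]
grip_width: 0.0445
grasp_force: 25.0
blue 116 mean [0.4835 0.0559 0.1886] circle 0.4829 0.0477 0.0208
blue 6138 mean [0.4815 0.0479 0.1896] circle 0.4908 0.0566 0.0392
```

View pics/s1.png

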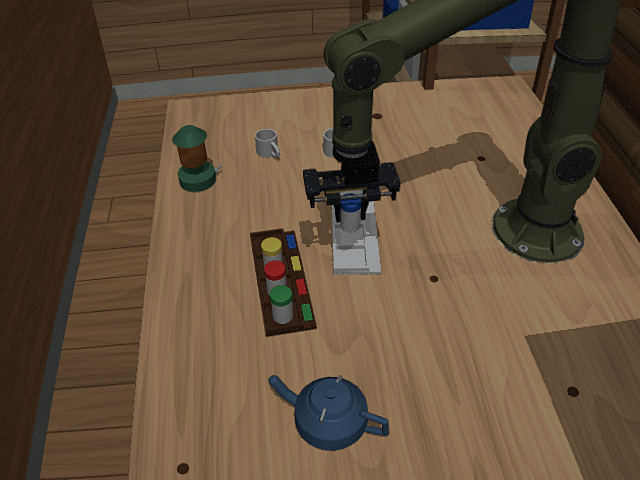

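The blue jar is held upright at (351,215) above the white rack's +y end, nearest the teapot. Lowering it slowly.

```bash
python3 -m creep '{"translation":[[0,-0.02,0.3],[0,0,0.3],[0,0,0.3],[0,0,0.2],[0,0,0.1]],"turn":[[0,0,0],[0,0,0],[0,0,0],[0,0,0],[0,0,0]],"grip":[0,0,0,0,0]}' 25
python3 -m creep '{"translation":[[0,0,0.05],[0,0,0.03],[0,0,0.02],[0,0,0],[0,0,0]],"turn":[[0,0,0],[0,0,0],[0,0,0],[0,0,0],[0,0,0]],"grip":[0,0,0,0,0]}' 25
```

```text
time_s: 4.92
tool_pos: [0.4787, 0.043, 0.0417]
tool_rot: [-179.9, 0.0, 90.0]
force: [-0.3, -0.3, -1.0]
grip_width: 0.0442
grasp_force: 25.0
time_s: 5.55
tool_pos: [0.479, 0.0432, 0.0349]
tool_rot: [180.0, 0.0, 90.0]
force: [-0.6, 0.5, -1.9]
grip_width: 0.0442
grasp_force: 25.0
```

```bash
python3 -m creep '{"translation":[[0,0,0.01],[0,0,0],[0,0,0],[0,0,0],[0,0,0]],"turn":[[0,0,0],[0,0,0],[0,0,0],[0,0,0],[0,0,0]],"grip":[0.53,0.6,1,1,1]}' 25
python3 -m creep '{"translation":[[0,0,-0.2],[0,0,-0.4],[0,0,-0.4],[0,0,-0.2],[0,0,0]],"turn":[[0,0,0],[0,0,0],[0,0,0],[0,0,0],[0,0,0]],"grip":[1,1,1,1,1]}' 25
python3 -m creep '{"translation":[[0,0.45,0],[0,0.5,0],[0,0.5,0],[0,0.5,0],[0.01,0.24,0]],"turn":[[0,0,0],[0,0,0],[0,0,0],[0,0,0],[0,0,0]],"grip":[1,1,1,1,1]}' 25
python3 - <<'E'
from cell import env
import cv2
from h import *
c=env.read_camera("side"); cv2.imwrite("pics/s2.png",c["frame"][:,:,::-1])
blobs(c,.075,.1,(.3,1,-.35,.35))
print("w");blobs(env.read_camera("wrist"),.075,.1,(.3,1,-.35,.35)); print(env.get_obs()["tool_pos"])
E
```

```text
time_s: 6.18
tool_pos: [0.4789, 0.0432, 0.0338]
tool_rot: [180.0, 0.0, 90.0]
force: [0.3, -0.1, 0.1]
grip_width: 0.0741
grasp_force: 0.0
time_s: 6.8
tool_pos: [0.4798, 0.0433, 0.1312]
tool_rot: [179.8, -0.0, 90.0]
force: [-1.4, -0.1, -1.5]
grip_width: 0.0871
grasp_force: 0.0
time_s: 7.42
tool_pos: [0.6547, 0.0437, 0.1272]
tool_rot: [-179.8, 0.0, 90.0]
force: [1.0, 0.2, -0.3]
grip_width: 0.0871
grasp_force: 0.0
red 283 mean [0.6538 0.1209 0.0852] circle 0.6542 0.1194 0.0244
yellow 290 mean [0.6567 0.0498 0.0848] circle 0.6549 0.0461 0.0238
green 287 mean [0.6463 0.1893 0.086 ] circle 0.6456 0.1888 0.0226
blue 241 mean [0.4807 0.0487 0.0856] circle 0.4815 0.0466 0.0225
w
red 4875 mean [0.6525 0.116  0.0869] circle 0.6526 0.1152 0.0226
yellow 3827 mean [0.6549 0.0462 0.0866] circle 0.655 0.0439 0.0227
green 2626 mean [0.6445 0.1745 0.0866] circle 0.6444 0.184 0.0216
blue 4065 mean [0.4835 0.046  0.0858] circle 0.4792 0.0433 0.0231
[0.65445344 0.04387812 0.12723781]
```

View pics/s2.png

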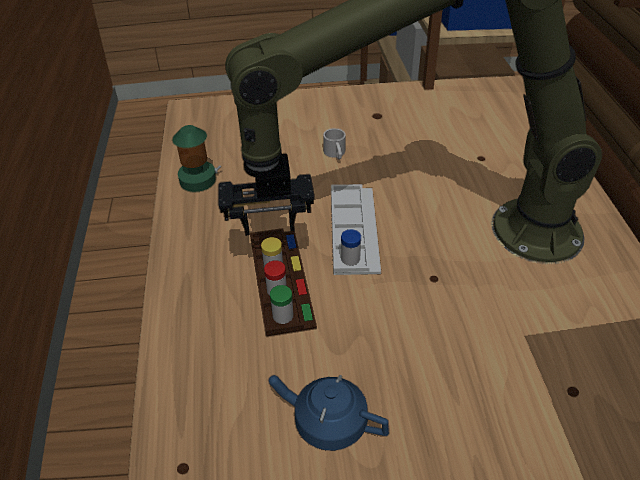

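Blue stands upright in the end bay at (350,247), at the target to within a millimetre. Yellow is next.

```bash
python3 -m creep '{"translation":[[0,0,0.3],[0,0,0.4],[0,0,0.3],[0,0,0.16],[0,0,0]],"turn":[[0,0,0],[0,0,0],[0,0,0],[0,0,0],[0,0,0]],"grip":[1,1,1,1,1]}' 25
python3 -m creep '{"translation":[[0,0,0],[0,0,0],[0,0,0],[0,0,0],[0,0,0]],"turn":[[0,0,0],[0,0,0],[0,0,0],[0,0,0],[0,0,0]],"grip":[0,0,0,0,0]}' 25
python3 -m creep '{"translation":[[0,0,0],[0,0,0],[0,0,0],[0,0,0],[0,0,-0.1]],"turn":[[0,0,0],[0,0,0],[0,0,0],[0,0,0],[0,0,0]],"grip":[0,0,0,0,0]}' 25
python3 -m creep '{"translation":[[0,0,-0.3],[0,0,-0.4],[0,0,-0.4],[0,-0.2,-0.1],[-0.1,-0.3,0]],"turn":[[0,0,0],[0,0,0],[0,0,0],[0,0,0],[0,0,0]],"grip":[0,0,0,0,0]}' 25
python3 -m creep '{"translation":[[-0.2,-0.45,0],[-0.2,-0.45,0],[-0.2,-0.45,0],[-0.15,-0.3,0],[-0.05,-0.14,0]],"turn":[[0,0,0],[0,0,0],[0,0,0],[0,0,0],[0,0,0]],"grip":[0,0,0,0,0]}' 25
python3 -m creep '{"translation":[[0,0,0],[0,0,0]],"turn":[[0,0,0],[0,0,0]],"grip":[0,0]}' 25
```

```text
time_s: 8.15
tool_pos: [0.6526, 0.0439, 0.0357]
tool_rot: [-179.8, 0.0, 90.0]
force: [-0.5, -0.7, 1.2]
grip_width: 0.0871
grasp_force: 0.0
time_s: 8.78
tool_pos: [0.6541, 0.044, 0.0371]
tool_rot: [180.0, 0.0, 90.0]
force: [0.3, 0.6, 0.8]
grip_width: 0.045
grasp_force: 0.3
time_s: 9.4
tool_pos: [0.6528, 0.0438, 0.0441]
tool_rot: [-179.8, 0.0, 90.0]
force: [-0.5, 0.2, -1.7]
grip_width: 0.0443
grasp_force: 25.0
time_s: 10.02
tool_pos: [0.6143, 0.0369, 0.1423]
tool_rot: [179.9, -0.0, 90.1]
force: [-0.5, 0.4, -1.2]
grip_width: 0.044
grasp_force: 25.0
time_s: 10.65
tool_pos: [0.4696, -0.0288, 0.1412]
tool_rot: [180.0, 0.0, 89.9]
force: [-0.0, -0.4, -1.8]
grip_width: 0.0439
grasp_force: 25.0
time_s: 10.9
tool_pos: [0.4718, -0.0273, 0.1412]
tool_rot: [179.9, -0.0, 90.1]
force: [0.4, 0.2, -1.7]
grip_width: 0.044
grasp_force: 25.0
```

```bash
python3 -m creep '{"translation":[[0,0,0.3],[0,0,0.3],[0,0,0.3],[0,0,0.2],[0,0,0.1]],"turn":[[0,0,0],[0,0,0],[0,0,0],[0,0,0],[0,0,0]],"grip":[0,0,0,0,0]}' 25
python3 -m creep '{"translation":[[0,0,0.05],[0,0,0.03],[0,0,0.02],[0,0,0.01],[0,0,0]],"turn":[[0,0,0],[0,0,0],[0,0,0],[0,0,0],[0,0,0]],"grip":[0,0,0,0,0]}' 25
python3 -m creep '{"translation":[[0,0,0],[0,0,0],[0,0,0],[0,0,0],[0,0,0]],"turn":[[0,0,0],[0,0,0],[0,0,0],[0,0,0],[0,0,0]],"grip":[0.53,0.6,1,1,1]}' 25
python3 -m creep '{"translation":[[0,0,-0.2],[0,0,-0.4],[0,0,-0.4],[0,0,-0.25],[0.1,0.2,0]],"turn":[[0,0,0],[0,0,0],[0,0,0],[0,0,0],[0,0,0]],"grip":[1,1,1,1,1]}' 25
python3 -m creep '{"translation":[[0.35,0.45,0],[0.4,0.45,0],[0.4,0.45,0],[0.35,0.45,0],[0.19,0.27,0]],"turn":[[0,0,0],[0,0,0],[0,0,0],[0,0,0],[0,0,0]],"grip":[1,1,1,1,1]}' 25
python3 - <<'E'
from cell import env
import cv2
from h import *
c=env.read_camera("side"); cv2.imwrite("pics/s3.png",c["frame"][:,:,::-1])
blobs(c,.075,.1,(.3,1,-.35,.35))
print("w");blobs(env.read_camera("wrist"),.075,.1,(.3,1,-.35,.35)); print(env.get_obs()["tool_pos"])
E
```

```text
time_s: 11.52
tool_pos: [0.4709, -0.0277, 0.044]
tool_rot: [-179.9, -0.0, 90.0]
force: [0.8, -0.2, -2.2]
grip_width: 0.0445
grasp_force: 25.0
time_s: 12.15
tool_pos: [0.4713, -0.0281, 0.0369]
tool_rot: [179.9, 0.0, 90.0]
force: [-1.2, 0.9, 4.1]
grip_width: 0.044
grasp_force: 25.0
time_s: 12.78
tool_pos: [0.4708, -0.028, 0.0361]
tool_rot: [-180.0, 0.0, 90.0]
force: [-0.7, -0.7, 0.1]
grip_width: 0.0747
grasp_force: 0.0
time_s: 13.4
tool_pos: [0.4885, -0.0204, 0.139]
tool_rot: [179.7, 0.0, 89.9]
force: [1.1, -0.1, -1.1]
grip_width: 0.0871
grasp_force: 0.0
time_s: 14.02
tool_pos: [0.6537, 0.1185, 0.1346]
tool_rot: [-179.9, -0.1, 90.1]
force: [0.0, -0.4, 0.4]
grip_width: 0.0868
grasp_force: 0.0
red 282 mean [0.6538 0.1209 0.0852] circle 0.6549 0.1191 0.0237
yellow 239 mean [ 0.4743 -0.0211  0.0847] circle 0.4738 -0.0246 0.0237
green 294 mean [0.6463 0.1895 0.0859] circle 0.6462 0.1876 0.0233
blue 256 mean [0.481  0.0487 0.0853] circle 0.4799 0.0478 0.0233
w
red 3584 mean [0.6526 0.1177 0.0866] circle 0.6526 0.1153 0.0229
green 3738 mean [0.6446 0.1849 0.0871] circle 0.6444 0.1859 0.0219
[0.65371993 0.1189243  0.13432112]
```

View pics/s3.png

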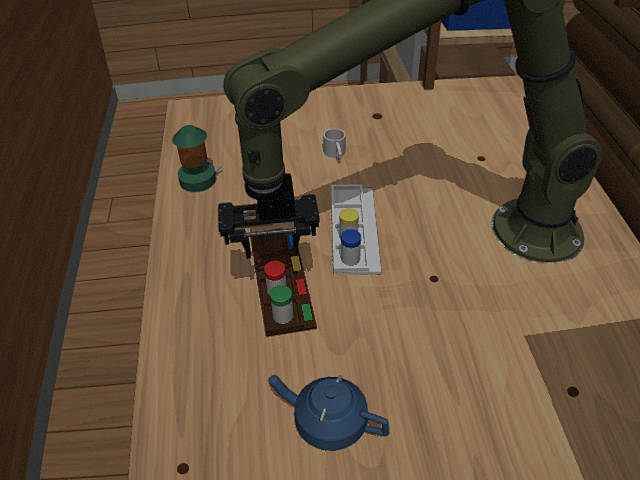

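Yellow stands upright at (348,221) in the second bay. The gripper is above red and 3.5 mm off in y. I'll correct that, then grip and carry red.

```bash
python3 -m creep '{"translation":[[-0.045,-0.01,0.2],[0,0,0.4],[0,0,0.4],[0,0,0.22],[0,0,0]],"turn":[[0,0,0],[0,0,0],[0,0,0],[0,0,0],[0,0,0]],"grip":[1,1,1,1,1]}' 25
python3 -m creep '{"translation":[[0,0,0],[0,0,0],[0,0,0],[0,0,0],[0,0,0]],"turn":[[0,0,0],[0,0,0],[0,0,0],[0,0,0],[0,0,0]],"grip":[0,0,0,0,0]}' 25
python3 -m creep '{"translation":[[0,0,0],[0,0,0],[0,0,0],[0,0,0],[0,0,-0.1]],"turn":[[0,0,0],[0,0,0],[0,0,0],[0,0,0],[0,0,0]],"grip":[0,0,0,0,0]}' 25
python3 -m creep '{"translation":[[0,0,-0.3],[0,0,-0.4],[0,0,-0.4],[-0.2,-0.2,-0.1],[-0.3,-0.3,0]],"turn":[[0,0,0],[0,0,0],[0,0,0],[0,0,0],[0,0,0]],"grip":[0,0,0,0,0]}' 25
python3 -m creep '{"translation":[[-0.4,-0.35,0],[-0.4,-0.35,0],[-0.4,-0.35,0],[-0.4,-0.35,0],[-0.3,-0.28,0]],"turn":[[0,0,0],[0,0,0],[0,0,0],[0,0,0],[0,0,0]],"grip":[0,0,0,0,0]}' 25
python3 -m creep '{"translation":[[-0.2,-0.15,0],[-0.09,-0.05,0],[0,0,0],[0,0,0]],"turn":[[0,0,0],[0,0,0],[0,0,0],[0,0,0]],"grip":[0,0,0,0]}' 25
```

```text
time_s: 14.75
tool_pos: [0.6499, 0.1104, 0.0367]
tool_rot: [-179.8, 0.1, 90.0]
force: [0.7, -0.2, 0.7]
grip_width: 0.0869
grasp_force: 0.0
time_s: 15.38
tool_pos: [0.6518, 0.1116, 0.0388]
tool_rot: [180.0, 0.0, 90.0]
force: [0.1, 0.4, 0.5]
grip_width: 0.0451
grasp_force: 0.4
time_s: 16.0
tool_pos: [0.6503, 0.1113, 0.0455]
tool_rot: [-179.8, 0.0, 90.0]
force: [0.4, 0.1, -2.4]
grip_width: 0.0435
grasp_force: 25.0
time_s: 16.62
tool_pos: [0.6116, 0.0723, 0.1437]
tool_rot: [179.9, -0.0, 90.1]
force: [0.7, -0.8, -2.2]
grip_width: 0.0439
grasp_force: 25.0
time_s: 17.25
tool_pos: [0.4754, -0.0819, 0.1426]
tool_rot: [-179.9, 0.0, 89.9]
force: [1.7, -0.7, -2.0]
grip_width: 0.0437
grasp_force: 25.0
time_s: 17.75
tool_pos: [0.462, -0.1025, 0.1426]
tool_rot: [180.0, -0.0, 90.1]
force: [-0.3, -0.3, -1.9]
grip_width: 0.0438
grasp_force: 25.0
```

```bash
python3 -m creep '{"translation":[[0,0,0.3],[0,0,0.3],[0,0,0.3],[0,0,0.2],[0,0,0.1]],"turn":[[0,0,0],[0,0,0],[0,0,0],[0,0,0],[0,0,0]],"grip":[0,0,0,0,0]}' 25
python3 -m creep '{"translation":[[0,0,0.05],[0,0,0.03],[0,0,0.02],[0,0,0.01],[0,0,0]],"turn":[[0,0,0],[0,0,0],[0,0,0],[0,0,0],[0,0,0]],"grip":[0,0,0,0,0]}' 25
python3 -m creep '{"translation":[[0,0,0],[0,0,0],[0,0,0],[0,0,0],[0,0,0]],"turn":[[0,0,0],[0,0,0],[0,0,0],[0,0,0],[0,0,0]],"grip":[0.53,0.6,1,1,1]}' 25
python3 -m creep '{"translation":[[0,0,-0.2],[0,0,-0.4],[0,0,-0.4],[0,0,-0.2],[0.2,0.1,0]],"turn":[[0,0,0],[0,0,0],[0,0,0],[0,0,0],[0,0,0]],"grip":[1,1,1,1,1]}' 25
python3 -m creep '{"translation":[[0.4,0.28,0],[0.5,0.3,0],[0.5,0.3,0],[0.5,0.3,0],[0.5,0.3,0]],"turn":[[0,0,0],[0,0,0],[0,0,0],[0,0,0],[0,0,0]],"grip":[1,1,1,1,1]}' 25
python3 -m creep '{"translation":[[0.4,0.3,0],[0.4,0.25,0],[0.21,0.15,0],[0,0,0],[0,0,0]],"turn":[[0,0,0],[0,0,0],[0,0,0],[0,0,0],[0,0,0]],"grip":[1,1,1,1,1]}' 25
python3 - <<'E'
from cell import env
import cv2
from h import *
c=env.read_camera("side"); cv2.imwrite("pics/s4.png",c["frame"][:,:,::-1])
blobs(c,.075,.1,(.3,1,-.35,.35))
print("w");blobs(env.read_camera("wrist"),.075,.1,(.3,1,-.35,.35)); print(env.get_obs()["tool_pos"])
E
```

```text
time_s: 18.38
tool_pos: [0.4612, -0.1031, 0.0458]
tool_rot: [-179.9, -0.0, 90.1]
force: [0.3, -0.0, -1.5]
grip_width: 0.0441
grasp_force: 25.0
time_s: 19.0
tool_pos: [0.4617, -0.1038, 0.0386]
tool_rot: [179.9, 0.0, 90.0]
force: [-2.1, 0.4, 4.5]
grip_width: 0.0441
grasp_force: 25.0
time_s: 19.62
tool_pos: [0.4612, -0.1036, 0.0377]
tool_rot: [180.0, 0.0, 90.0]
force: [0.7, -0.2, -0.3]
grip_width: 0.0745
grasp_force: 0.0
time_s: 20.25
tool_pos: [0.4701, -0.0884, 0.1352]
tool_rot: [179.8, 0.0, 89.8]
force: [0.2, 0.2, -0.5]
grip_width: 0.0869
grasp_force: 0.0
time_s: 20.88
tool_pos: [0.5873, 0.1073, 0.1319]
tool_rot: [-179.8, -0.0, 90.1]
force: [0.1, -0.4, 0.3]
grip_width: 0.0872
grasp_force: 0.0
time_s: 21.5
tool_pos: [0.6427, 0.1848, 0.1324]
tool_rot: [-179.9, 0.1, 90.0]
force: [-1.4, -1.4, -0.3]
grip_width: 0.087
grasp_force: 0.0
red 172 mean [ 0.464  -0.0936  0.0848] circle 0.4631 -0.0958 0.0246
yellow 239 mean [ 0.4743 -0.0214  0.0847] circle 0.4742 -0.0235 0.023
green 299 mean [0.6462 0.1894 0.0856] circle 0.6457 0.1877 0.0229
blue 254 mean [0.4809 0.0488 0.0851] circle 0.4811 0.0466 0.0239
w
green 3464 mean [0.6445 0.1885 0.0868] circle 0.6446 0.1868 0.0222
[0.6431111  0.18398896 0.13329929]
```

View pics/s4.png

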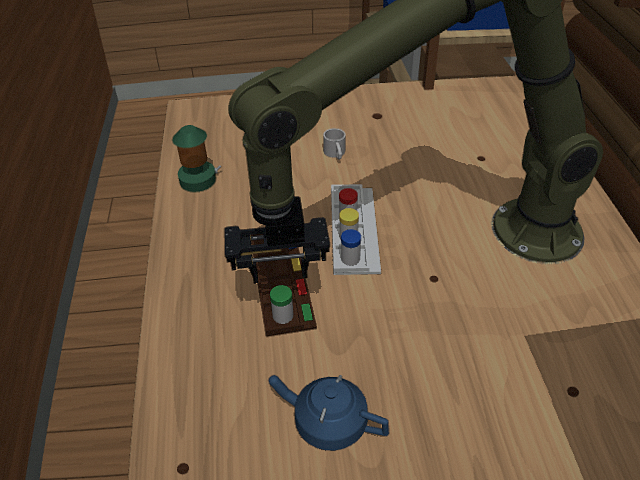

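Red stands upright at (348,196) in the third bay, with yellow and blue undisturbed. Green is last.

```bash
python3 -m creep '{"translation":[[0.03,0.02,0.2],[0,0,0.4],[0,0,0.4],[0,0,0.2],[0,0,0]],"turn":[[0,0,0],[0,0,0],[0,0,0],[0,0,0],[0,0,0]],"grip":[1,1,1,1,1]}' 25
python3 -m creep '{"translation":[[0,0,0],[0,0,0],[0,0,0],[0,0,0],[0,0,0]],"turn":[[0,0,0],[0,0,0],[0,0,0],[0,0,0],[0,0,0]],"grip":[0,0,0,0,0]}' 25
python3 -m creep '{"translation":[[0,0,0],[0,0,0],[0,0,0],[0,0,0],[0,0,-0.1]],"turn":[[0,0,0],[0,0,0],[0,0,0],[0,0,0],[0,0,0]],"grip":[0,0,0,0,0]}' 25
python3 -m creep '{"translation":[[0,0,-0.3],[0,0,-0.4],[0,0,-0.4],[-0.2,-0.2,-0.1],[-0.37,-0.3,0]],"turn":[[0,0,0],[0,0,0],[0,0,0],[0,0,0],[0,0,0]],"grip":[0,0,0,0,0]}' 25
python3 -m creep '{"translation":[[-0.5,-0.3,0],[-0.5,-0.3,0],[-0.5,-0.3,0],[-0.5,-0.25,0],[-0.5,-0.25,0]],"turn":[[0,0,0],[0,0,0],[0,0,0],[0,0,0],[0,0,0]],"grip":[0,0,0,0,0]}' 25
python3 -m creep '{"translation":[[-0.5,-0.18,0],[-0.5,-0.15,0],[-0.3,-0.1,0],[-0.1,-0.05,0],[0,0,0]],"turn":[[0,0,0],[0,0,0],[0,0,0],[0,0,0],[0,0,0]],"grip":[0,0,0,0,0]}' 25
python3 -m creep '{"translation":[[0,0,0],[0,0,0]],"turn":[[0,0,0],[0,0,0]],"grip":[0,0]}' 25
```

```text
time_s: 22.22
tool_pos: [0.6441, 0.187, 0.0361]
tool_rot: [-179.8, 0.1, 90.0]
force: [-0.7, 0.2, 0.1]
grip_width: 0.087
grasp_force: 0.0
time_s: 22.85
tool_pos: [0.6452, 0.1876, 0.0379]
tool_rot: [180.0, 0.0, 90.0]
force: [-0.6, -0.3, 1.6]
grip_width: 0.0449
grasp_force: 1.0
time_s: 23.48
tool_pos: [0.6445, 0.1872, 0.0447]
tool_rot: [-179.9, 0.0, 90.0]
force: [-1.2, 0.4, -1.8]
grip_width: 0.0442
grasp_force: 25.0
time_s: 24.1
tool_pos: [0.6057, 0.1433, 0.143]
tool_rot: [179.8, -0.1, 90.1]
force: [-0.4, -0.6, -2.1]
grip_width: 0.0442
grasp_force: 25.0
time_s: 24.72
tool_pos: [0.4926, -0.0594, 0.1421]
tool_rot: [179.9, 0.0, 90.0]
force: [-0.1, -0.4, -1.9]
grip_width: 0.044
grasp_force: 25.0
time_s: 25.35
tool_pos: [0.4549, -0.1697, 0.1418]
tool_rot: [180.0, -0.0, 90.0]
force: [0.8, 0.3, -1.8]
grip_width: 0.0442
grasp_force: 25.0
time_s: 25.6
tool_pos: [0.4553, -0.1688, 0.1418]
tool_rot: [180.0, -0.0, 90.1]
force: [0.3, -0.8, -2.3]
grip_width: 0.044
grasp_force: 25.0
```

```bash
python3 -m creep '{"translation":[[-0.03,-0.01,0.3],[0,0,0.3],[0,0,0.3],[0,0,0.2],[0,0,0.1]],"turn":[[0,0,0],[0,0,0],[0,0,0],[0,0,0],[0,0,0]],"grip":[0,0,0,0,0]}' 25
python3 -m creep '{"translation":[[0,0,0.05],[0,0,0.03],[0,0,0.02],[0,0,0.01],[0,0,0]],"turn":[[0,0,0],[0,0,0],[0,0,0],[0,0,0],[0,0,0]],"grip":[0,0,0,0,0]}' 25
python3 -m creep '{"translation":[[0,0,0],[0,0,0],[0,0,0],[0,0,0],[0,0,0]],"turn":[[0,0,0],[0,0,0],[0,0,0],[0,0,0],[0,0,0]],"grip":[0.53,0.6,1,1,1]}' 25
python3 -m creep '{"translation":[[0,0,-0.2],[0,0,-0.4],[0,0,-0.4],[0,0,-0.4],[0,0,0]],"turn":[[0,0,0],[0,0,0],[0,0,0],[0,0,0],[0,0,0]],"grip":[1,1,1,1,1]}' 25
python3 -m creep '{"translation":[[0,0.4,0],[0,0.5,0],[0,0.5,0],[0,0.5,0],[0,0.3,0]],"turn":[[0,0,0],[0,0,0],[0,0,0],[0,0,0],[0,0,0]],"grip":[1,1,1,1,1]}' 25
python3 -m creep '{"translation":[[0,0,0],[0,0,0],[0,0,0],[0,0,0],[0,0,0]],"turn":[[0,0,0],[0,0,0],[0,0,0],[0,0,0],[0,0,0]],"grip":[1,1,1,1,1]}' 25
python3 - <<'E'
from cell import env
import cv2
from h import *
for n in ["side","scene","wrist"]:
    c=env.read_camera(n); print(n); blobs(c,.075,.1,(.3,1,-.35,.35))
    cv2.imwrite(f"pics/{n}5.png",c["frame"][:,:,::-1])
a=cv2.resize(cv2.imread("pics/side5.png")[120:290,230:420],None,fx=2.8,fy=2.8)
b=cv2.resize(cv2.imread("pics/wrist5.png"),None,fx=.41,fy=.41)
o=np.zeros((600,800,3),np.uint8);o[:a.shape[0],:a.shape[1]]=a;o[:b.shape[0],536:536+b.shape[1]]=b;cv2.imwrite("pics/fin.png",o)
E
```

```text
time_s: 26.22
tool_pos: [0.4539, -0.1719, 0.045]
tool_rot: [-179.9, -0.0, 90.0]
force: [0.2, 0.5, -2.0]
grip_width: 0.0442
grasp_force: 25.0
time_s: 26.85
tool_pos: [0.4544, -0.1726, 0.0377]
tool_rot: [180.0, 0.0, 90.0]
force: [-2.2, 0.5, 4.0]
grip_width: 0.0437
grasp_force: 25.0
time_s: 27.48
tool_pos: [0.454, -0.1724, 0.0369]
tool_rot: [180.0, -0.0, 90.0]
force: [0.8, 0.3, 0.2]
grip_width: 0.0748
grasp_force: 0.0
time_s: 28.1
tool_pos: [0.4563, -0.1732, 0.1529]
tool_rot: [179.6, 0.1, 90.0]
force: [0.0, -0.2, -0.6]
grip_width: 0.0869
grasp_force: 0.0
time_s: 28.72
tool_pos: [0.6312, -0.1718, 0.148]
tool_rot: [-179.9, -0.0, 90.0]
force: [-0.1, -0.5, -0.3]
grip_width: 0.0871
grasp_force: 0.0
time_s: 29.35
tool_pos: [0.6298, -0.1725, 0.1493]
tool_rot: [180.0, 0.0, 90.0]
force: [0.3, -0.4, 0.4]
grip_width: 0.0869
grasp_force: 0.0
side
red 199 mean [ 0.4652 -0.0934  0.0851] circle 0.4639 -0.096 0.0235
yellow 242 mean [ 0.4744 -0.0212  0.0846] circle 0.4731 -0.0248 0.0241
green 147 mean [ 0.4567 -0.1685  0.0861] circle 0.4577 -0.1702 0.0213
blue 243 mean [0.481  0.0475 0.0853] circle 0.48 0.0447 0.0237
scene
red 202 mean [ 0.4654 -0.0996  0.0854] circle 0.463 -0.1009 0.0231
yellow 219 mean [ 0.4748 -0.0281  0.0858] circle 0.4714 -0.0269 0.0263
blue 187 mean [0.4827 0.0422 0.0859] circle 0.4818 0.0442 0.023
wrist
red 4555 mean [ 0.4659 -0.0994  0.086 ] circle 0.4628 -0.0994 0.0232
yellow 4007 mean [ 0.4758 -0.0358  0.0857] circle 0.472 -0.0288 0.0233
green 3173 mean [ 0.4577 -0.1712  0.0864] circle 0.4558 -0.1731 0.0219
```

View pics/fin.png

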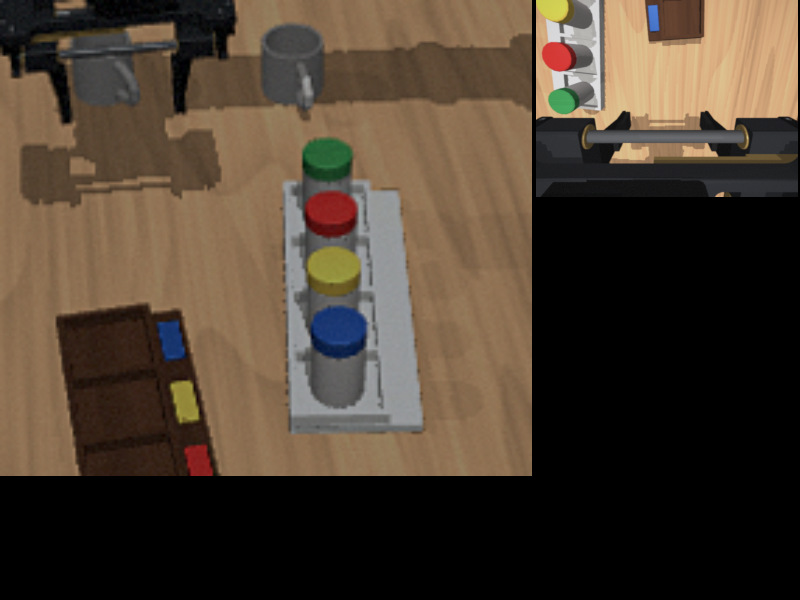

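View pics/scene5.png

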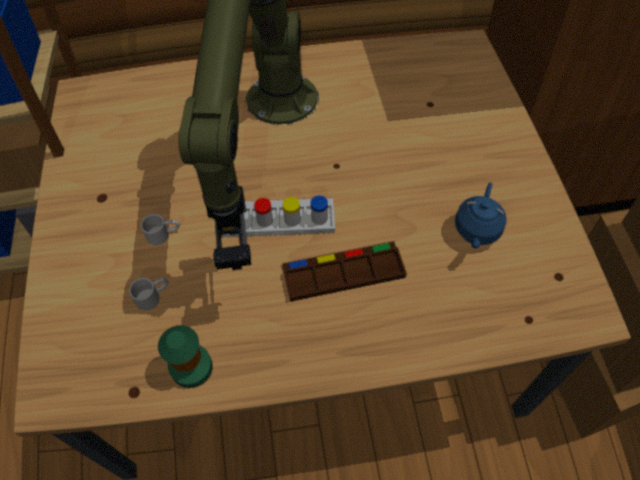

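All four jars stand upright, one per bay and in reverse order. In the side crop, green is at (327,160), red (331,215), yellow (334,270) and blue (339,332). In the scene view the cups, at (155,230) and (145,292), and the teapot, at (480,220), haven't moved. The gripper is clear, so I'm handing in.

```bash
python3 -c "
from cell import env
print(env.sign_off())"
```

```text
the job is handed in; nothing more can be done
None
```

All four jars stand upright in the white rack in reverse order (green, red, yellow, blue toward +y), with the teapot and cups unmoved; the job was handed in after about 30 s of robot time, and no verdict was returned.

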